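Stamp the lab report as released

ROBOT

A 6-joint arm with a two-finger parallel gripper is mounted at the origin on the work surface. World frame = base frame: x ahead of the robot, y to its left, z up, the work surface at z = 0. Lengths are in m, angles in rad, forces in N, time in s.
With the tool pointing down it reaches from about 0.425 to 1.125 m from the base axis. Payload 14.9 kg.
Tool frame: the origin (TCP) lies at the very end of the fingers, on their centre line; the grasp point (between the pads) lies 19 mm behind it (manip.pinch_z is the distance from the TCP to the grasp point, in m); z points along the fingers, y is the line along which they close (so a half turn about z gives the same grasp; the last joint's range is limited). The gripper opens to 91 mm and grips with 3 to 60 N. Pads are 32 mm wide; open, the fingers measure 118 mm over their backs; the gripper's body (76 mm by 178 mm) begins 60 mm behind the grasp point.
Start: joints at [1.115, 0.379, 1.734, -0, 1.028, -0.033], TCP at [0.287, 0.638, 0.214] pointing down, gripper open.
Joint ranges: [-2.77, 2.77], [-0.74, 2.19], [0, 2.66], [-1.06, 4.2], [0.31, 2.87], [-3.08, 3.08]. Speed limits (rad/s): [1.89, 1.89, 2.39, 3.14, 3.14, 3.14].

INTERFACE

Orientations are given as [roll, pitch, yaw] about the fixed x, y, z axes, in that order (R = Rz(yaw) Ry(pitch) Rx(roll)).
In Python, from station import manip, effector, kin, cams, boxes_of gives the robot as it stands. Calls block until the motion is done:
- manip.movep(position, orientation): joint-space move of the TCP to a pose.
- manip.move_linear(position, ori=None, v=0.15, threshold=None): straight line of the TCP; ori=None keeps the orientation; v is the mean speed in m/s. With threshold (N) it stops when the force on the tool has changed by that much, and returns True; else False.
- manip.goto_joints(angles): joint-space move.
- effector.grip(opening): opening from 0.0 (shut) to 1.0 (fully open); the grip force is fixed at half the most; returns when the fingers have stopped.
- manip.hold(seconds).
- kin.inverse_kinematics(position, orientation): joint angles nearest the present ones, or None.
- manip.get_obs(): the state.
- cams.camera(name): name is "scene" or "top" or "wrist"; returns the picture (480x640x3 uint8, red, green, blue); there is no depth.
- cams.camera_info(name): a dict with "fx", "fy", "cx", "cy" (pixels), "origin" and "attitude" of the camera in the world. Camera axes: x right, y up, looking along -z (the intrinsics and any distortion apply to the point x, -y, -z); pixel columns grow to the right and rows downward; lengths in m; the calibration is good to about 2 mm. A picture is of the moment at which its call begins: read the wrist's pose just before it. camera_info takes no time and is no camera call; for the wrist camera it gives the pose at the moment of the call.
A pose or a line that the arm cannot do raises manip.IKError and nothing moves.
- manip.sign_off(): hands the job in; it is judged then, once.
Trained networks look in the newest picture that a camera, given by its name, has taken for a name from the list of things; names that differ only in an ending like _2 or _b are one class to them, and where a whole thing is asked for, a point or a joint stands for the part that bears it (a point fixed in the world has none). Each returns a list of dicts, best first, with "p" (0 to 1); they miss things now and then, are a little off and sometimes report something else, mostly with a low value. They report only what shows in the picture. A call takes as long as a camera call.
- boxes_of(camera, thing): "point" ([column, row] in pixels, amid what is visible of it).
The state is a dict: "time_s": time; "joints": joint angles; "joint_velocities": joint speeds; "tau": joint torques, N m; "tool_pos": TCP position; "ee_rot": TCP orientation; "contact_force": force on the tool from outside, world axes, zero at the start; "torque": the same for the moment, N m; "opening": opening from 0.0 (shut) to 1.0 (fully open); "grasp_force": force on a finger pad.
Only numpy, scipy, OpenCV 4.12 (cv2) and the standard library are available. Lean on these libraries where they do the work, as an engineer would, in place of code of your own. Each camera call takes 0.05 s, during which the arm holds its last target. There are 200 camera calls.

TASK

Take the green self-inking stamp by its handle, set it squarely and lengthwise in the green-outlined box of the report on the clipboard, press the handle well down without pounding and hold it for a moment. Lift the stamp straight off without sliding it or touching the rest of the report, then set it gently back upright where it stood on the black mat. Leave the red stamp alone.

Things in the scene. Friction and masses are not known exactly. Their poses are not given: they have to be found in the camera images.
- green_stamp: Stamp with GREEN handle, upright on a fixed black mat 3 mm thick; the red one is about 120 mm away, on either side. Origin: centre of its underside; z up, x along its length. White foot 64 x 40 mm (x, y), 12 high; column 52 x 30; over it the sliding sprung handle, 58 x 38 mm (x, y), from 40 to 90 mm above the underside: grip it across the 38 mm (along y), about 70 mm up. About 0.15 kg.
- green_stamp_handle (a joint): How far the green stamp's handle is pressed down relative to its foot, in m: 0 up (at rest), 0.016 fully down. The spring needs about 2 N to start moving and about 8.5 N when fully down; 8 mm or more prints well. It springs back by itself.
- report: Paper on a clipboard, fixed; paper surface 6 mm above the table. Origin: at table height under the centre of the GREEN-outlined box, 84 mm along the report's x by 60 mm along y. A like red box (not to be used) lies 75 mm towards -y. Board: -60 to 190 mm in x, -133 to 58 in y; steel clip 15 mm high at the +x end. The stamp's x goes along the report's x, either way round.
- red_stamp: The other stamp, the same in shape and size but with a RED handle, on the same mat. Origin: centre of its underside. To be left where it is.

How it is judged:
On the way, in this order (a step that is already met when the one before it is completed fails the run):
1. the green stamp stands squarely in the green box (centre within 15 mm, lengthwise within 12 degrees, upright within 10 degrees) with its handle pressed at least 8 mm down, for 0.3 s (value of joint green_stamp_handle above 0.008 m and contact force between green_stamp and report above 1 N and horizontal distance between green_stamp and report below 0.015 m and angle between the x axis of green_stamp and the x axis of report, either way round below 0.21 rad and angle between green_stamp's own z axis and vertical below 0.175 rad), for 0.3 s.
2. the stamp is lifted off the report, its underside at least 20 mm above the table (contact force between green_stamp and report below 0.05 N and height (world z) of green_stamp above 0.02 m), for 0.1 s.
At the end, for the whole second after the job is handed in: The green stamp stands released and at rest, upright within 6 degrees, within 25 mm of where it stood at the start on the mat; the red stamp is within 15 mm of its start (distance of green_stamp from where it was at the start of the episode below 0.025 m and angle between green_stamp's own z axis and vertical below 0.1 rad and linear speed of green_stamp below 0.02 m/s and contact force between green_stamp and report below 0.05 N and distance of red_stamp from where it was at the start of the episode below 0.015 m); the robot touches nothing.
It fails at once if the green stamp touches the report with more than 1 N anywhere but in the green box (centre more than 20 mm off) (contact force between green_stamp and report above 1 N and horizontal distance between green_stamp and report above 0.02 m).
It fails at once if the stamp slides on the report (foot faster than 40 mm/s) while its handle is pressed more than 3 mm (contact force between green_stamp and report above 0.5 N and value of joint green_stamp_handle above 0.003 m and linear speed of green_stamp above 0.04 m/s).
It fails at once if the stamp is pounded: more than 35 N on the report (contact force between green_stamp and report above 35 N).
It fails at once if the green stamp is dropped (falls free of the fingers faster than 0.5 m/s, a fall of about 13 mm) (linear speed of green_stamp above 0.5 m/s and contact force between the fingers and green_stamp below 0.05 N).
It fails at once if the red stamp is moved more than 15 mm or tipped (distance of red_stamp from where it was at the start of the episode above 0.015 m or angle between red_stamp's own z axis and vertical above 0.2 rad).
It also fails if it takes over 51 s, if anything falls off the work surface, if the arm or the gripper's body presses on something with over 40 N, if the wrist force passes 120 N, or if a joint passes its speed limit or range.

## Working session

There is one attempt and no reset: what is moved stays moved. The work goes in short steps, each a Python script; the robot and the scene stay as the last script left them, time stands still between calls to the robot, and variables do not carry over. Pictures are saved under pics/ and viewed, at most 10 in all, crops included, and the job is handed in when it is done.

```bash
mkdir -p pics; ls
python3 - <<'E'
from station import manip, effector, kin, cams, boxes_of
import cv2
for c in("top","scene"):
    im=cams.camera(c); cv2.imwrite(f"pics/{c}1.png",im[...,::-1]); print(c,cams.camera_info(c))
    for t in("green_stamp","report","red_stamp"): print(t,boxes_of(c,t)[:3])
o=manip.get_obs();print(o["time_s"],o["tool_pos"],o["ee_rot"],manip.pinch_z)
E
```

```text
pics
top {'fx': 474.6787282141471, 'fy': 474.6787282141471, 'cx': 311.29754099466146, 'cy': 233.28475149779675, 'origin': array([0.44045761, 0.08178512, 0.77716697]), 'attitude': array([ 0.11346703,  0.01471386, -1.57964215])}
green_stamp [{'point': [248.6, 243.6], 'p': 0.93}]
report [{'point': [471.5, 204.8], 'p': 0.56}]
red_stamp [{'point': [173.6, 237.5], 'p': 0.83}]
scene {'fx': 547.0016877717396, 'fy': 547.0016877717396, 'cx': 317.10719143457015, 'cy': 238.1951950317245, 'origin': array([ 0.94930758, -0.18210931,  0.55476711]), 'attitude': array([ 0.76407354, -0.01837226,  1.0108269 ])}
green_stamp [{'point': [363.9, 197.2], 'p': 0.91}]
report [{'point': [139.7, 376.6], 'p': 0.62}]
red_stamp [{'point': [437.5, 174.7], 'p': 0.59}]
0.4 [0.28721502 0.63831886 0.21384252] [-3.14140140e+00  1.15712592e-05  2.71882536e+00] 0.0188
```

View pics/top1.png

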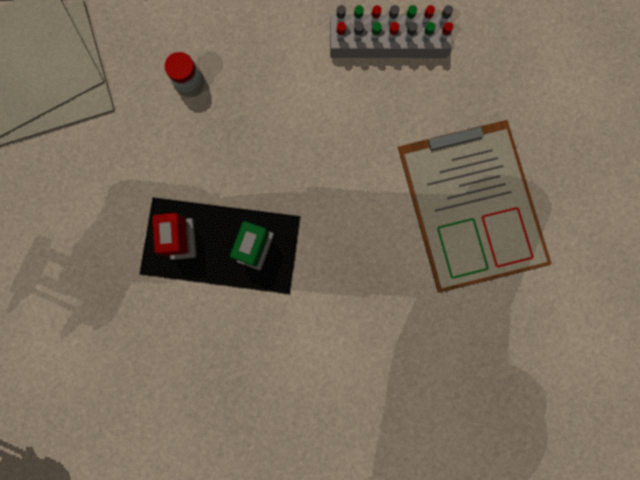

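```bash
cat > h.py <<'E'
from station import manip, effector, kin, cams, boxes_of
import cv2, numpy as np
from scipy.spatial.transform import Rotation as R
def world(info,px,z):
    px=np.atleast_2d(px).astype(float)
    d=np.c_[(px[:,0]-info["cx"])/info["fx"],-(px[:,1]-info["cy"])/info["fy"],-np.ones(len(px))]
    d=R.from_euler("xyz",info["attitude"]).apply(d); o=np.array(info["origin"])
    return o+d*((z-o[2])/d[:,2])[:,None]
def green(im):
    hsv=cv2.cvtColor(im,cv2.COLOR_RGB2HSV)
    m=cv2.inRange(hsv,(45,90,30),(90,255,255))
    n,l,s,c=cv2.connectedComponentsWithStats(m)
    return [(l==i) for i in np.argsort(-s[1:,4])[:4]+1 if s[i,4]>60]
def rect(pts):
    (c,wh,a)=cv2.minAreaRect((pts[:,:2]*1000).astype(np.float32))
    if wh[0]<wh[1]: wh=wh[::-1];a+=90
    return np.array(c)/1000,wh,(a+90)%180-90   # centre m, long/short mm, long axis deg
def look(cam,name=None):
    info=cams.camera_info(cam); im=cams.camera(cam)
    if name: cv2.imwrite(f"pics/{name}.png",im[...,::-1])
    return info,im
E
python3 - <<'E'
from h import *
info,im=look("top")
for m in green(im):
    v,u=np.nonzero(m); p=np.c_[u,v]
    print(p.mean(0),[rect(world(info,p,z)) for z in(.006,.093)])
s=world(info,boxes_of("top","green_stamp")[0]["point"],.08)[0]; print(s)
yaw=manip.get_obs()["ee_rot"][2]
for y in (yaw,np.pi/2,0,-np.pi/2,np.pi): print(y,kin.inverse_kinematics([s[0],s[1],.28],[np.pi,0,y]))
E
```

```text
[248.20298879 242.63511831] [(array([0.51387671, 0.19416731]), (65.28456115722656, 48.39820861816406), -20.048057556152344), (array([0.50559384, 0.18148877]), (57.91939926147461, 42.93809509277344), -20.048057556152344)]
[462.35732648 247.93059126] [(array([ 0.50245148, -0.15244878]), (87.423583984375, 63.583045959472656), 13.669076919555664), (array([ 0.49545752, -0.12602343]), (77.56084442138672, 56.40985870361328), 13.669084548950195)]
[429.51041667  27.71875   ] [(array([ 0.8802774 , -0.11359566]), (22.397676467895508, 14.571500778198242), -10.946617126464844), (array([ 0.83065887, -0.09155361]), (19.870840072631836, 12.927606582641602), -10.946609497070312)]
[411.61797753  10.79775281] [(array([ 0.91159839, -0.08388523]), (22.953710556030273, 14.470307350158691), -12.409957885742188), (array([ 0.85844617, -0.06519497]), (20.364177703857422, 12.837827682495117), -12.409919738769531)]
[0.50299009 0.18647555 0.08      ]
2.718777166143363 [ 0.31157757  0.0398317   2.01894307  0.          1.08281789 -0.83640326]
1.5707963267948966 [ 3.11577574e-01  3.98317003e-02  2.01894307e+00 -4.44089210e-16
  1.08281789e+00  3.11577574e-01]
0 [ 3.11577574e-01  3.98317003e-02  2.01894307e+00 -4.44089210e-16
  1.08281789e+00  1.88237390e+00]
-1.5707963267948966 [ 0.31157757  0.0398317   2.01894307  0.          1.08281789 -2.83001508]
3.141592653589793 [ 0.31157757  0.0398317   2.01894307  0.          1.08281789 -1.25921875]
```

Run:
```python
from h import *
manip.movep([.504,.185,.28],[np.pi,0,np.radians(160)])
manip.hold(.3)
info,im=look("wrist","w1"); print(info, manip.get_obs()["time_s"],manip.get_obs()["tool_pos"])
print(boxes_of("wrist","green_stamp"))
for m in green(im):
    v,u=np.nonzero(m); p=np.c_[u,v]; print(p.mean(0),len(p),rect(world(info,p,.093)))
```

```text
{'fx': 390.04323329828605, 'fy': 390.04323329828605, 'cx': 328.6879896296282, 'cy': 239.83741823769503, 'origin': array([0.43871465, 0.20896704, 0.45068762]), 'attitude': array([-2.52991033e-01,  2.39076468e-04,  1.22189295e+00])} 2.6917 [0.50395282 0.18524465 0.27993615]
[{'point': [324.4, 214.7], 'p': 0.68}, {'point': [327.1, 217.4], 'p': 0.54}]
[326.93610698 216.22833086] 2019 (array([0.50527032, 0.18278905]), (61.84233093261719, 38.91043472290039), -20.736709594726562)
[ 56.49655172 266.57241379] 145 (array([ 0.46032285, -0.08058458]), (48.561649322509766, 24.03835105895996), 68.77053833007812)
```

View pics/w1.png

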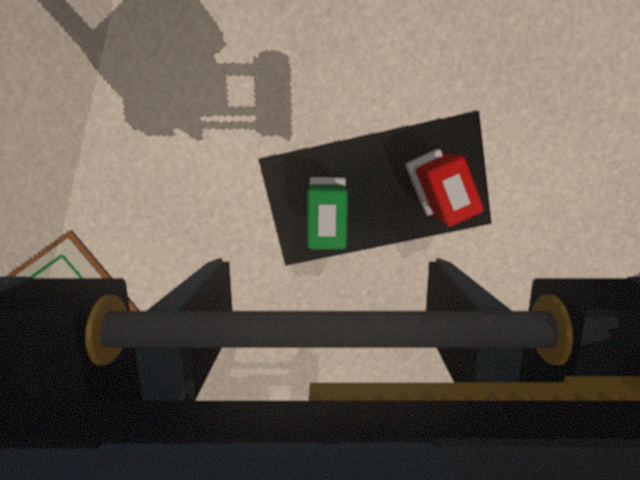

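Run:
```python
from h import *
y=np.radians(159.3)
manip.movep([.507,.182,.16],[np.pi,0,y])
print(manip.move_linear([.507,.182,.054],v=.12,threshold=15))
effector.grip(0.0)
o=manip.get_obs(); print(o["opening"],o["grasp_force"],o["tool_pos"],o["time_s"])
manip.move_linear([.507,.182,.20],v=.12)
o=manip.get_obs(); print(o["opening"],o["grasp_force"],o["contact_force"])
manip.movep([.5025,-.1524,.25],[np.pi,0,np.radians(193.7)]); manip.hold(.3)
info,im=look("wrist","w2"); print(manip.get_obs()["time_s"])
for m in green(im):
    v,u=np.nonzero(m); p=np.c_[u,v]; print(p.mean(0),len(p),rect(world(info,p,.006)))
```

```text
False
0.41474039932908396 29.97547298669815 [0.50698969 0.18199722 0.05397358] 5.1833
0.41384661185108873 29.974740743637085 [-0.39542759  0.14044248 -1.76472097]
8.175
[328.49751102 268.39084056] 7031 (array([ 0.57453381, -0.13524976]), (118.69280242919922, 96.90231323242188), -76.26957607269287)
[328.56734694 367.03591837] 2450 (array([ 0.68927893, -0.10716882]), (118.3041000366211, 47.16429138183594), -76.24729537963867)
[ 20.12555391 212.88921713] 677 (array([ 0.59137134, -0.47362021]), (70.30714416503906, 33.63580322265625), 12.35370922088623)
[327.19931271 178.62886598] 291 (array([ 0.48221558, -0.15954602]), (62.21537399291992, 43.332427978515625), -76.27253437042236)
```

View pics/w2.png

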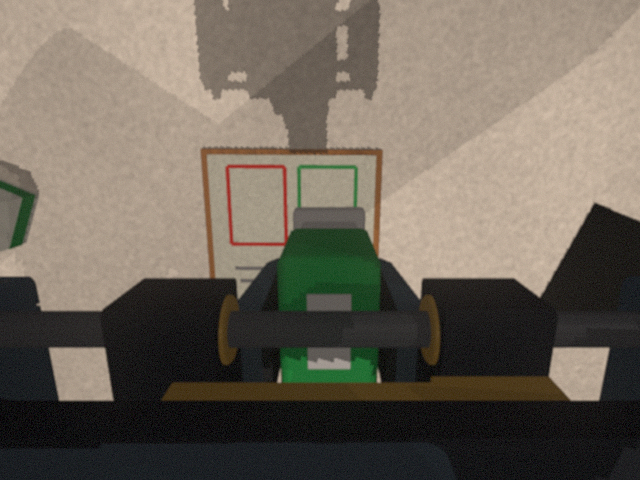

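Run:
```python
from h import *
info=cams.camera_info("wrist")
a=np.radians(13.67);ex=np.array([np.cos(a),np.sin(a)]);ey=np.array([-ex[1],ex[0]])
t=world(info,[327.5,166.5],.006)[0,:2]
r=world(info,[257,205],.006)[0,:2]
p=world(info,[[228,167],[232,244],[286,166],[286,244],[298,166],[356,166]],.006)[:,:2]
print(t+.042*ex, p[:4].mean(0)+.075*ey)
q=(p-[.5025,-.1524]); print(np.c_[q@ex,q@ey])
```

```text
[ 0.50332832 -0.15390823] [ 0.50333719 -0.15354669]
[[-0.04095365 -0.10592071]
 [ 0.04260702 -0.10684779]
 [-0.04203311 -0.04511326]
 [ 0.04254966 -0.04736648]
 [-0.04204296 -0.03254799]
 [-0.04209058  0.02817464]]
```

Run:
```python
from h import *
c=[.503,-.153]
manip.move_linear([*c,.075],v=.12)
manip.hold(.2)
f0=manip.get_obs()["contact_force"]
print(manip.move_linear([*c,.0435],v=.015,threshold=14))
o=manip.get_obs(); print(o["tool_pos"],o["contact_force"]-f0,o["grasp_force"])
manip.hold(.8)
o=manip.get_obs(); print(o["tool_pos"],o["contact_force"]-f0,o["time_s"])
look("scene","s2")
```

```text
False
[ 0.50305241 -0.15299927  0.04361062] [-3.97733704  0.64500859  9.26554247] 29.978300034999847
[ 0.50304241 -0.15301183  0.04363004] [-2.90096848  0.99220321  7.85929978] 13.0333
```

View pics/s2.png

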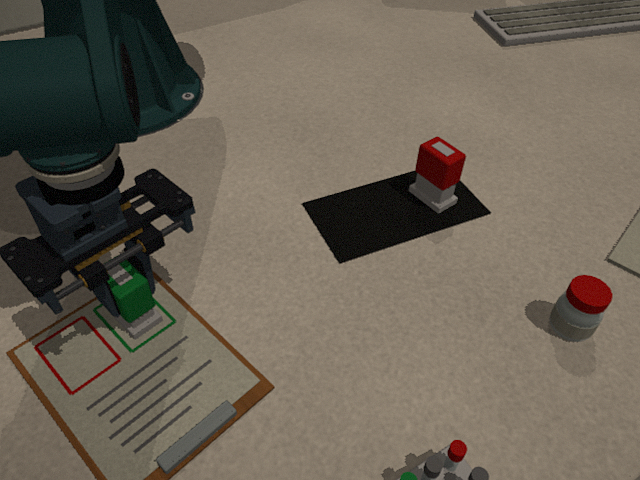

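The stamp is in the green box (around pixel 140,325), fully surrounded by the outline. Its handle is well down, with about 8 N on the tool. Next I lift it and take it back to the mat.

Run:
```python
from h import *
c=[.503,-.153]; g=[.507,.182]
manip.move_linear([*c,.075],v=.025)
manip.move_linear([*c,.17],v=.12); manip.hold(.2)
manip.movep([*g,.17],[np.pi,0,np.radians(159.3)])
manip.move_linear([*g,.065],v=.1); manip.hold(.2)
print(manip.move_linear([*g,.054],v=.015,threshold=6))
o=manip.get_obs(); print(o["tool_pos"],o["contact_force"])
effector.grip(0.75); manip.hold(.2)
manip.move_linear([*g,.2],v=.1); manip.hold(.3)
print(manip.get_obs()["time_s"],manip.get_obs()["opening"])
look("scene","s3")
info,im=look("top")
for m in green(im)[:2]:
    v,u=np.nonzero(m); p=np.c_[u,v]; print(p.mean(0),rect(world(info,p,.093)))
```

```text
False
[0.50703107 0.18200909 0.05403998] [ 0.3508032  -0.18003964 -1.98647168]
21.9333 0.7488477317654083
[154.35234109 321.4000777 ] (array([0.45500208, 0.29748932]), (549.2391967773438, 459.8725891113281), -0.1854705810546875)
[462.63736264 248.0521978 ] (array([ 0.49547232, -0.12599423]), (77.42323303222656, 56.21844482421875), 13.452033042907715)
```

View pics/s3.png

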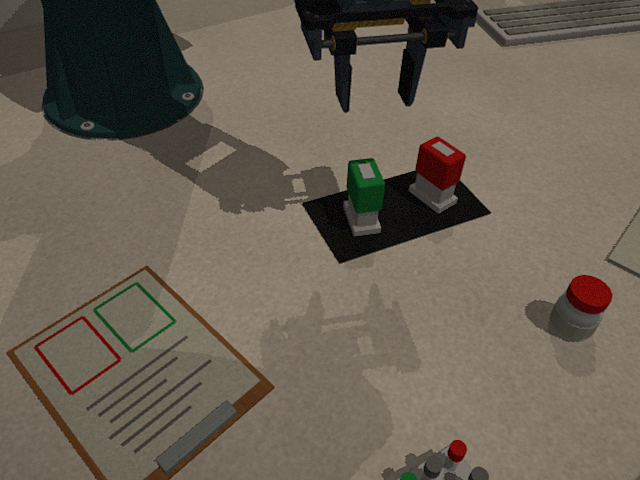

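The green stamp stands upright at its old place (pixel 364,197, as at the start). The red stamp hasn't moved and the gripper is clear of everything.

```bash
python3 -c "
from station import manip
print(manip.sign_off())"
```

```text
the job is handed in; nothing more can be done
None
```

I stamped the report in the green box, set the green stamp back upright in its place on the mat without touching the red one, and handed the job in at about 22 s; no verdict came back.

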